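Click the borrowed-tools tally round to its post

ROBOT

A 7-joint arm with a two-finger parallel gripper is mounted at the origin on the work surface. World frame = base frame: x ahead of the robot, y to its left, z up, the work surface at z = 0. Lengths are in m, angles in rad, forces in N, time in s.
With the tool pointing down it reaches from about 0.425 to 0.8 m from the base axis. Payload 8.3 kg.
Tool frame: the origin (TCP) lies between the finger pads; the fingertips stand manip.tips_ahead ahead of it and the grasp point (between the pads) lies 3 mm ahead of it (manip.tips_ahead is the distance from the TCP to the fingertips, in m); x points along the fingers, y is the direction in which the jaws open and shut, and the axes are right-handed (so a half turn about x gives the same grasp; the last joint's range is limited). The gripper opens to 85 mm and grips with 20 to 120 N. Pads are 22 mm wide; open, the fingers measure 114 mm over their backs; the gripper's body (76 mm by 85 mm) begins 54 mm behind the grasp point. The pads swing forward as they close: fully open they stand 13 mm farther back than shut.
Start: joints at [1.16, 0.383, 0.016, 1.37, -0.006, 1.388, -0.046], TCP at [0.213, -0.588, 0.253] pointing down, gripper open.
Joint ranges: [-2.95, 2.95], [-0.25, 2.06], [-1.52, 1.56], [0.18, 2.33], [-1.44, 4.58], [0.02, 2.06], [-3.01, 3.01]. Speed limits (rad/s): [2.39, 2.39, 3.01, 3.01, 3.14, 3.14, 3.14].

INTERFACE

Orientations are given as a unit quaternion [w, x, y, z].
In Python, from plant import manip gives the robot as it stands.
- The arm moves only by the tool carry_out, never from a script. Its argument "series" is a list of rows, each a list of 3 entries, a list of its own where there are three numbers: the opening, from 0 (shut) to 1 (fully open), then the shift along the tool's x, y, z each as a share of 200 mm, from -1 to 1, then the turn about the tool's x as a share of 180 degrees, from -1 to 1. In form: [[jaw, [x, y, z], spin], ...]. A call has 1 to 20 rows; each row is the pose to reach, as a shift and turn from the pose commanded when the call began, along the tool's axes at that moment, turning the shorter way round; what a row does not reach only later rows make up. A row lasts 1/8 s, in which the tool goes at most 62.5 mm and 10.7 degrees, less where a joint would pass 70% of its speed; a pose out of reach is approached as far as the arm can. A call with a number of a shift or a turn outside -1 to 1 is refused whole. A call with a gripper value outside its range is refused whole. The fingers move at their own pace and stop on an object; "force" is the grip in N (left out, the last holds). Time passes only in rows, so rows that repeat a pose let the fingers close. It gives the time, the measured TCP pose, the force and the opening at its end, in the units of the state.
- manip.sense(): the state, without advancing time (a new reading comes with each control period).
- manip.read_camera(name): name is "scene" or "top" or "wrist"; returns a dict with "frame" (400x640x3 uint8, blue, green, red), "K" (3x3 intrinsics, pixels), "view" (4x4, takes a point from world to camera coordinates). Camera axes: x right, y up, looking along -z (the intrinsics and any distortion apply to the point x, -y, -z); pixel columns grow to the right and rows downward; lengths in m; the calibration is good to about 2 mm. A picture is of the moment at which its call begins. There is no depth.
- manip.sign_off(): hands the job in, once; it reports no verdict.
The state is a dict: "t": time; "joint_pos": joint angles; "dq": joint speeds; "joint_torque": joint torques, N m; "position": TCP position; "tcp_rot": TCP orientation; "wrist_force": force on the tool from outside, world axes, zero at the start; "ft_torque": the same for the moment, N m; "opening": finger opening in m.
Only numpy, scipy, OpenCV 4.12 (cv2) and the standard library are available. Lean on these libraries where they do the work, as an engineer would, in place of code of your own. Each camera call takes 0.05 s, during which the arm holds its last target.

TASK

The borrowed tools are back, so reset the tally on the counter: with a fingertip, gently flick the edge of its white toothed thumbwheel anticlockwise (seen from above), click by click, until the one long tooth has clicked to rest pointing at the upright steel post on the base, and do not click past it. Nothing is to be picked up: the tally stays standing where it is and the other things on the counter are left where they are; finish with the hand clear.

Things in the scene. Friction and masses are not known exactly. Their poses are not given: they have to be found in the camera images.
- tally: loose tally, 1.4-2 kg: round dark steel base 196 mm across, 14 mm thick, with a drum 80 mm across (top 25 mm above the counter) and on it the white thumbwheel. Origin: centre of the underside, on the wheel's vertical axis; z up; its -x axis points from the axis to the index post. Pushed with over about 8 N it slides; a flick needs 1 to 3 N. Five flat rivets mark the other wheel positions.
- wheel (a joint): thumbwheel angle in rad, growing anticlockwise from above: 0 = long tooth at the post; it clicks to rest at each multiple of 60 degrees (1.047). Starts 2, 3 or 4 clicks short (about -2.09, -3.14, -4.19). Sprung detent: turned under about 0.4 of a click it springs back, over about 0.6 it snaps on to the next position and stays. No stop at the post.
- wheel_center (a point): centre of the wheel's top face, 51 mm above the counter, on its vertical axis. Hub radius 27 mm; six straight radial teeth 60 degrees apart, 10 mm wide, five reaching 60 mm from the axis, the long one 78 mm. Hub and teeth span heights 27 to 51 mm. The gaps between teeth are open down to the drum top (25 mm) and about 40 mm wide at 50 mm from the axis: room for a fingertip.
- long_tooth_tip (a point): outer end of the long tooth, 78 mm from the axis, at the wheel's top face
- index_post (a point): top of the fixed upright steel post on the base, 8 mm thick, 89 mm from the wheel's axis, top 48 mm above the counter
- jar: bystander: capped glass spice jar, 48 mm across, 75 mm tall, near the tally; origin centre of the underside
- dabba: bystander: round steel tin, 60 mm across, 60 mm tall, near the tally; origin centre of the underside
- tumbler: bystander: open steel tumbler, 68 mm across, 82 mm tall, near the tally; origin centre of the underside
- torch: bystander: blue plastic torch lying along its x axis, 138 mm long, 44 mm high; origin under its middle
- spanner: bystander: steel spanner lying along its x axis, 170 mm long; origin at its underside
- pliers: bystander: needle-nose pliers lying along their x axis, 160 mm long; origin under the pivot
Not all that is in view belongs to the job. Leave any brown or green look-alike of the tally alone.

How it is judged:
On the way:
1. the wheel has come to its last position before the post (one click short) (value of joint wheel between -1.35 and -0.75 rad), for 0.05 s.
At the end, for the whole second after the job is handed in: The wheel rests with its long tooth at the post (joint within 0.15 rad of 0, at rest); the tally stands flat within 30 mm of where it began, and the bystanders within 15 mm of where they began (value of joint wheel between -0.15 and 0.15 rad and velocity of joint wheel between -0.1 and 0.1 rad/s and distance of tally from where it was at the start of the episode below 0.03 m and height (world z) of tally below 0.006 m and angle between tally's own z axis and vertical below 0.05 rad and linear speed of tally below 0.01 m/s and distance of each of jar, dabba, tumbler, torch, spanner, pliers from where it was at the start of the episode below 0.015 m); the robot touches nothing.
It fails at once if the wheel was clicked past the post (value of joint wheel above 0.55 rad).
It fails at once if the wheel was turned the wrong way, more than four clicks short of the post (value of joint wheel below -4.85 rad).
It fails at once if the tally was lifted, tipped or pushed away (more than 30 mm) (height (world z) of tally above 0.008 m or angle between tally's own z axis and vertical above 0.1 rad or distance of tally from where it was at the start of the episode above 0.03 m).
It fails at once if the tally was pressed or squeezed roughly (over 20 N) (contact force between the fingers and tally above 20 N).
It fails at once if a bystander was disturbed (more than 15 mm) (distance of any of jar, dabba, tumbler, torch, spanner, pliers from where it was at the start of the episode above 0.015 m).
It also fails if it takes over 64 s, if anything falls off the work surface, if the arm or the gripper's body presses on something with over 40 N, if the wrist force passes 120 N, or if a joint passes its speed limit or range.

## Working session

There is one attempt and no reset: what is moved stays moved. The work goes in short steps, Python scripts to look and compute and a tool call to move; the robot and the scene stay as the last step left them, time stands still between calls to the robot, and variables do not carry over. Pictures are saved under pics/ and viewed, and the job is handed in when it is done.

Besides the shell and the picture viewer there is one more tool, called after ">>>" in YAML: its name, and indented under it one key for each argument. carry_out: Moves the arm, as the interface text tells. Shift numbers are shares of 200 mm and turn numbers shares of 180 degrees, none past 1 either way. Its arguments: {"type":"object","properties":{"series":{"type":"array","items":{"type":"array"}},"force":{"type":"number"}},"required":["series"]}

```bash
mkdir -p pics; ls; python3 - <<'E'
from plant import manip
import cv2
print(manip.tips_ahead); print(manip.sense())
for n in ("scene","top","wrist"):
    r=manip.read_camera(n); cv2.imwrite(f"pics/{n}0.png",r["frame"]); print(n,r["K"].tolist(),r["view"].round(4).tolist(),[k for k in r])
E
```

```text
pics
0.022
{'t': 0.0, 'joint_pos': array([ 1.16006745,  0.38424237,  0.01640138,  1.37117055, -0.00631004,
        1.38822162, -0.04653249]), 'dq': array([ 0.00066278, -0.00015529,  0.00385715,  0.00161023, -0.00171188,
        0.00023658,  0.00056024]), 'joint_torque': array([-1.63309173e-04, -6.27593207e+01,  8.44332352e-01, -3.71836531e+01,
        1.65761198e-02,  1.38774273e-02,  3.75652883e-05]), 'position': array([ 0.21289644, -0.58711867,  0.25226901]), 'tcp_rot': array([-0.12166704, -0.69630444, -0.12304974,  0.69657449]), 'wrist_force': array([-0.68340999,  0.91901858, -0.64841961]), 'ft_torque': array([0.02173158, 0.0125269 , 0.0072889 ]), 'opening': 0.08514096561517141}
scene [[396.0291581711021, 0.0, 318.74935081070095], [0.0, 396.0291581711021, 193.6107551092146], [0.0, 0.0, 1.0]] [[0.8523, 0.523, 0.0103, -0.469], [-0.434, 0.696, 0.5721, 0.1966], [0.292, -0.4921, 0.8201, -1.1975], [0.0, 0.0, 0.0, 1.0]] ['frame', 'K', 'view']
top [[461.2856453210243, 0.0, 316.88278877851997], [0.0, 461.2856453210243, 196.10482453414218], [0.0, 0.0, 1.0]] [[-0.0251, -0.9997, 0.0057, 0.0057], [0.9964, -0.0245, 0.0814, -0.5229], [-0.0812, 0.0077, 0.9967, -1.4172], [0.0, 0.0, 0.0, 1.0]] ['frame', 'K', 'view']
wrist [[347.2746561013112, 0.0, 318.84728347823005], [0.0, 347.2746561013112, 199.02461292950946], [0.0, 0.0, 1.0]] [[0.3398, -0.9405, -0.0013, -0.6249], [0.8968, 0.3244, -0.3009, 0.0387], [0.2834, 0.1011, 0.9537, -0.3795], [0.0, 0.0, 0.0, 1.0]] ['frame', 'K', 'view']
```

View pics/top0.png

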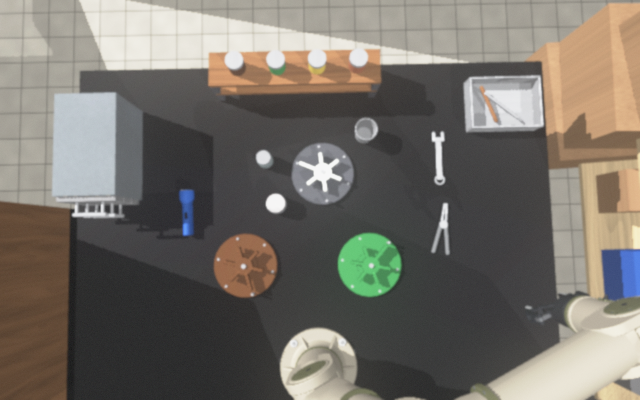

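View pics/scene0.png

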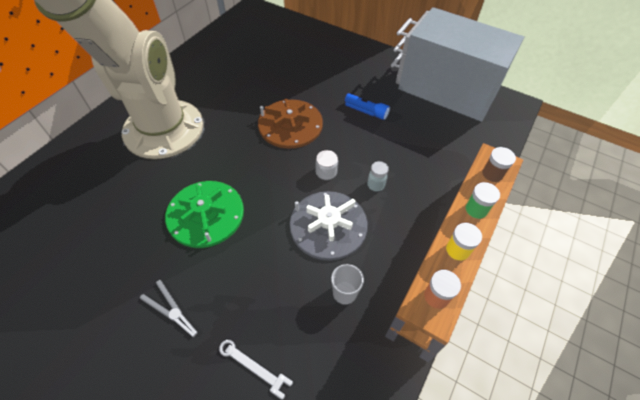

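View pics/wrist0.png

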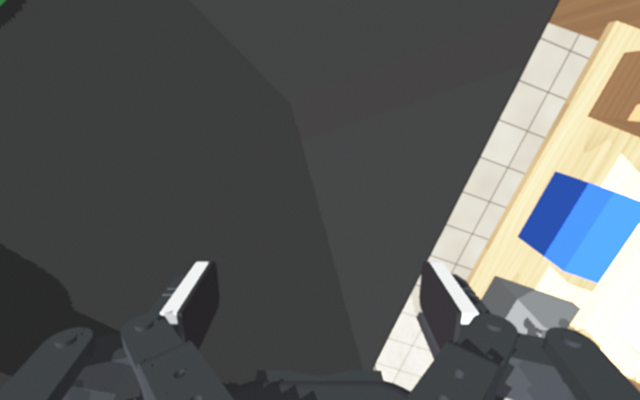

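Top view: the tally is at about (323,173), the jar at (264,158), the dabba at (276,204) and the tumbler at (366,130). In the scene view the post appears near (296,207). I'll zoom in and measure.

```bash
cat > h.py <<'E'
import numpy as np, cv2
from plant import manip
def ray(r,uv,z):
    V=r["view"];R=V[:3,:3];t=V[:3,3];c=-R.T@t
    K=r["K"];d=np.array([(uv[0]-K[0,2])/K[0,0],-(uv[1]-K[1,2])/K[1,1],-1.]);d=R.T@d
    return c+d*(z-c[2])/d[2]
def proj(r,p):
    q=r["view"][:3,:3]@np.array(p)+r["view"][:3,3];K=r["K"]
    return np.array([K[0,2]+K[0,0]*q[0]/-q[2],K[1,2]-K[1,1]*q[1]/-q[2]])
E
python3 - <<'E'
from h import *
r=manip.read_camera("top");f=r["frame"]
c=f[90:250,220:400]; cv2.imwrite("pics/topz.png",cv2.resize(c,None,fx=4,fy=3.75,interpolation=cv2.INTER_CUBIC)[:600])
s=manip.read_camera("scene");c2=s["frame"][140:310,270:410]; cv2.imwrite("pics/scz.png",cv2.resize(c2,None,fx=3.5,fy=3.5,interpolation=cv2.INTER_CUBIC))
w=(f.min(2)>200).astype(np.uint8)
n,l,st,ce=cv2.connectedComponentsWithStats(w)
for i in range(1,n):
    if st[i,4]>20 and 200<ce[i][0]<450 and 100<ce[i][1]<300: print(ce[i],st[i],ray(r,ce[i],.051))
for n_,uv,z in (("tally",(322.5,173.5),.014),("jar",(264,158),.075),("dabba",(276,203),.06),("tumb",(366,129),.082)): print(n_,ray(r,uv,z))
E
```

```text
[438.10646388 154.46387833] [432 133  12  46 263] [ 0.6399765  -0.38362923  0.051     ]
[262.77443609 156.96240602] [257 151  13  13 133] [0.6452082  0.15620187 0.051     ]
[321.02288732 171.05105634] [297 152  44  40 568] [ 0.5972451  -0.02163041  0.051     ]
[275.15298507 202.6119403 ] [266 194  19  18 268] [0.50370246 0.12068148 0.051     ]
[443.72321429 217.0625    ] [440 204   7  24 112] [ 0.44691113 -0.3918059   0.051     ]
tally [ 0.59440634 -0.02675075  0.014     ]
jar [0.63786528 0.14995003 0.075     ]
dabba [0.50183541 0.11739027 0.06      ]
tumb [ 0.71783882 -0.16035733  0.082     ]
```

View pics/topz.png

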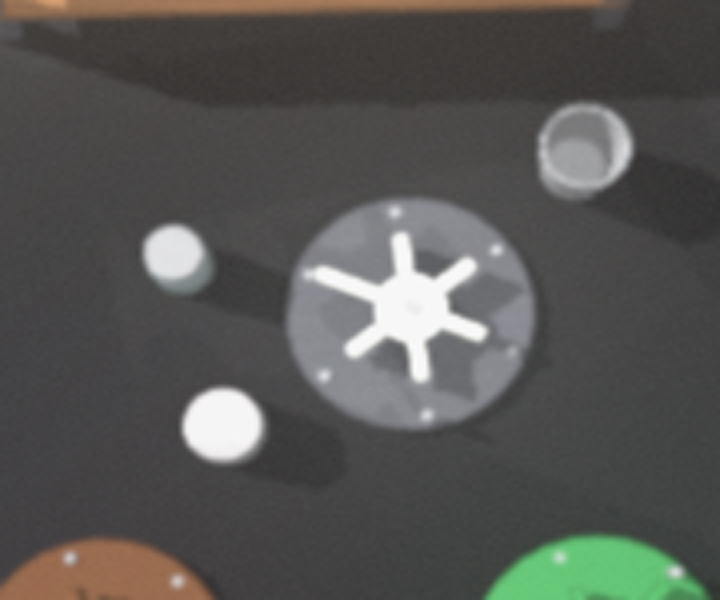

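View pics/scz.png

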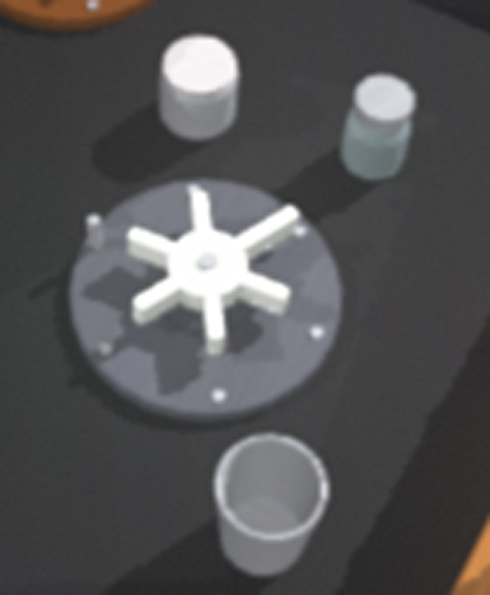

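```bash
python3 - <<'E'
from h import *
r=manip.read_camera("top");s=manip.read_camera("scene")
T=lambda x,y,z:ray(r,(220+(x+.5)/4-.5,90+(y+.5)/3.75-.5),z)
S=lambda x,y,z:ray(s,(270+(x+.5)/3.5-.5,140+(y+.5)/3.5-.5),z)
def ang(p,c): d=(p-c)[:2];return np.degrees(np.arctan2(d[1],d[0])).round(1),np.hypot(*d).round(4)
c=T(412,306,.051);print("c top",c); c2=S(207,262,.051);print("c scene",c2)
print("base centre",T(411,314,.014))
print("tip top",ang(T(313,271,.051),c),"scene",ang(S(298,211,.051),c2))
print("post scene",ang(S(95,217,.048),c2))
for p in ((395,211),(497,249),(513,351),(428,414),(323,375),(310,273)): print("riv",p,ang(T(*p,.014),c))
for p in ((300,230),(317,331),(219,395),(104,349)): print("riv sc",p,ang(S(*p,.014),c2))
for p in ((401,235),(473,263),(485,334),(421,380),(349,353)): print("tooth",ang(T(*p,.051),c))
E
```

```text
c top [ 0.59656249 -0.02652927  0.051     ]
c scene [ 0.59493916 -0.02679479  0.051     ]
base centre [ 0.59483847 -0.02636845  0.014     ]
tip top (np.float64(67.8), np.float64(0.0813)) scene (np.float64(64.9), np.float64(0.0789))
post scene (np.float64(-174.7), np.float64(0.0888))
riv (395, 211) (np.float64(7.0), np.float64(0.0867))
riv (497, 249) (np.float64(-53.2), np.float64(0.0864))
riv (513, 351) (np.float64(-113.8), np.float64(0.0865))
riv (428, 414) (np.float64(-172.8), np.float64(0.0869))
riv (323, 375) (np.float64(126.1), np.float64(0.0873))
riv (310, 273) (np.float64(66.1), np.float64(0.0862))
riv sc (300, 230) (np.float64(67.5), np.float64(0.0876))
riv sc (317, 331) (np.float64(8.2), np.float64(0.0855))
riv sc (219, 395) (np.float64(-52.9), np.float64(0.0846))
riv sc (104, 349) (np.float64(-114.1), np.float64(0.0869))
tooth (np.float64(6.7), np.float64(0.0593))
tooth (np.float64(-54.3), np.float64(0.0589))
tooth (np.float64(-113.8), np.float64(0.0605))
tooth (np.float64(-175.0), np.float64(0.0612))
tooth (np.float64(127.3), np.float64(0.0618))
```

The post bears about −174° from the axis. The scene and top views agree, because the sixth mark sits there. The long tooth is at about 66°, so the wheel is two clicks short. I plan to use the closed fingertips in the gap at −84° and push the tooth at −54° round by about 40°, then repeat.

```bash
cat >> h.py <<'E'
from scipy.spatial.transform import Rotation as Ro
C=np.array([.5957,-.0266])
def pose():
    s=manip.sense();q=s["tcp_rot"];return s,np.array(s["position"]),Ro.from_quat([q[1],q[2],q[3],q[0]]).as_matrix()
def shift(target):
    s,p,R=pose();return (R.T@(np.array(target)-p)/.2).round(3)
def pol(r,a,z): a=np.radians(a);return np.array([C[0]+r*np.cos(a),C[1]+r*np.sin(a),z])
E
python3 - <<'E'
from h import *
s,p,R=pose();print(p,R.round(3).tolist(), s["t"]); print(pol(.062,-84,.25),shift(pol(.062,-84,.25)))
E
```

```text
[ 0.21301465 -0.58744752  0.25303449] [[-0.0, 0.341, -0.94], [0.001, -0.94, -0.341], [-1.0, -0.001, -0.0]] 0.35
[ 0.60218076 -0.08826036  0.25      ] [ 0.016 -1.683 -2.68 ]
```

>>> carry_out:
  series:
    - [0,[0,-0.28,-0.45],0]
    - [0,[0,-0.56,-0.9],0]
    - [0,[0,-0.56,-0.9],0]
    - [0,[0,-0.56,-0.9],0]
    - [0,[0,-0.56,-0.9],0]
    - [0,[0,-0.56,-0.9],0]
  force: 20

```text
t: 1.1
position: [0.3432, -0.4219, 0.2533]
tcp_rot: [-0.122, -0.696, -0.122, 0.697]
wrist_force: [-1.4, -0.5, -0.3]
opening: -0.0004
```

>>> carry_out:
  series:
    - [0,[0,-0.28,-0.45],0]
    - [0,[0,-0.56,-0.9],0]
    - [0,[0,-0.56,-0.9],0]
    - [0,[0,-0.56,-0.9],0]
    - [0,[0,-0.56,-0.9],0]
    - [0,[0,-0.56,-0.9],0]

```text
t: 1.85
position: [0.474, -0.2566, 0.2531]
tcp_rot: [-0.121, -0.696, -0.121, 0.697]
wrist_force: [-0.5, -1.0, -0.4]
opening: -0.0001
```

```bash
python3 - <<'E'
from h import *
s,p,R=pose();print(p,R.round(3).tolist(), s["t"],s["opening"],s["wrist_force"]);
for z in (.15,.06): print(shift(pol(.062,-84,z)))
r=manip.read_camera("wrist");cv2.imwrite("pics/w1.png",r["frame"])
E
```

```text
[ 0.47400249 -0.25655163  0.25306489] [[-0.001, 0.338, -0.941], [-0.001, -0.941, -0.338], [-1.0, 0.0, 0.001]] 1.85 -8.795896317205051e-05 [-0.45102074 -1.04840654 -0.3581978 ]
[ 0.514 -0.576 -0.888]
[ 0.964 -0.576 -0.888]
```

View pics/w1.png

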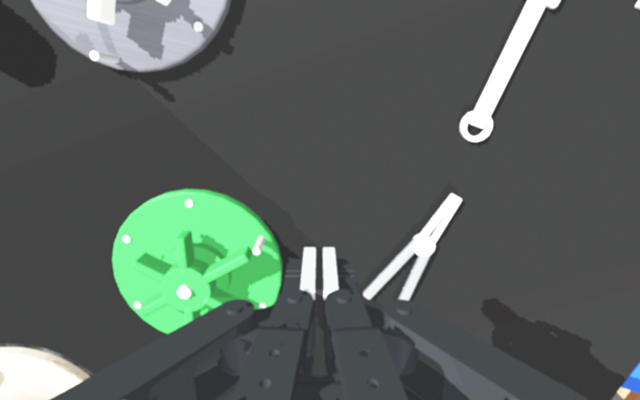

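The wrist view shows the shut fingertips at (320,270). The tally is at upper left, with the post at (97,57) on the side nearest the robot, which confirms the bearing. I'm moving above the gap now.

>>> carry_out:
  series:
    - [0,[0,-0.3,-0.45],0]
    - [0,[0.2,-0.576,-0.888],0]
    - [0,[0.514,-0.576,-0.888],0]
    - [0,[0.514,-0.576,-0.888],0]
    - [0,[0.514,-0.576,-0.888],0]
    - [0,[0.514,-0.576,-0.888],0]

```text
t: 2.65
position: [0.6026, -0.0877, 0.1505]
tcp_rot: [-0.122, -0.696, -0.121, 0.697]
wrist_force: [-0.2, -0.5, 0.7]
opening: 0.0002
```

```bash
cat > look.py <<'E'
from h import *
import sys
n=sys.argv[1]
r=manip.read_camera("top");a=cv2.resize(r["frame"][100:240,240:400],None,fx=2.5,fy=2.5,interpolation=cv2.INTER_CUBIC)
s=manip.read_camera("scene");b=cv2.resize(s["frame"][150:290,250:410],None,fx=2.5,fy=2.5,interpolation=cv2.INTER_CUBIC)
cv2.imwrite(f"pics/{n}.png",np.hstack([a,b]))
w=manip.read_camera("wrist");cv2.imwrite(f"pics/{n}w.png",w["frame"])
st,p,R=pose();d=p[:2]-C;print(p.round(4),"polar",np.hypot(*d).round(4),np.degrees(np.arctan2(d[1],d[0])).round(1),st["t"],st["wrist_force"].round(2))
print("wrist axis px",proj(w,[*C,.051]))
E
python3 look.py a1; python3 -c "
from h import *
print(shift(pol(.062,-84,.06)))"
```

```text
[ 0.6031 -0.0879  0.152 ] polar 0.0617 -83.1 2.8 [-0.32  0.17 -0.1 ]
wrist axis px [226.19914287 189.07505819]
[ 0.46  -0.001  0.006]
```

View pics/a1.png

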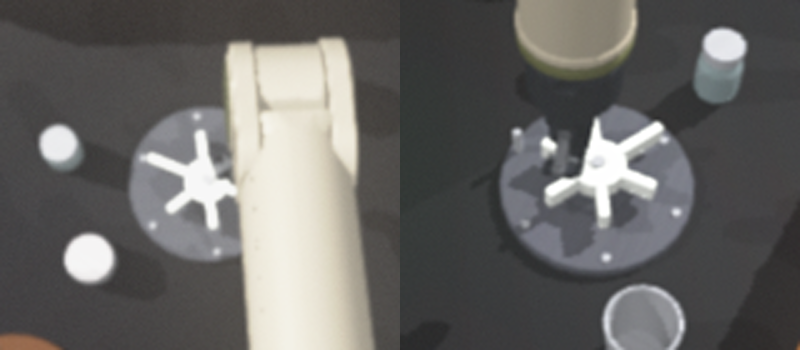

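View pics/a1w.png

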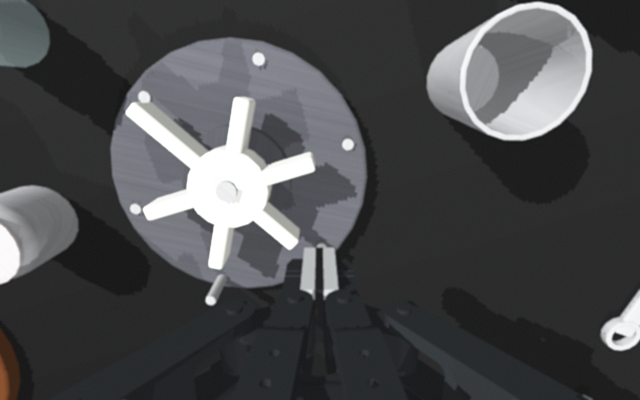

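```bash
python3 - <<'E'
from h import *
w=manip.read_camera("wrist");f=w["frame"].copy()
s,p,R=pose()
for a in (186,246,306): cv2.circle(f,tuple(proj(w,pol(.06,a,.051)).round().astype(int).tolist()),3,(0,0,255),1)
def rect(c,col):
  pts=np.array([proj(w,c+R@np.array([0,y,z])) for y,z in((-.014,-.011),(.014,-.011),(.014,.011),(-.014,.011))]).round().astype(int)
  cv2.polylines(f,[pts],True,col,1)
rect(pol(.062,-84,.036),(0,255,0)); rect(p+R@np.array([.022,0,0]),(255,0,0))
cv2.imwrite("pics/p1.png",f)
E
```

```text
(no output)
```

View pics/p1.png

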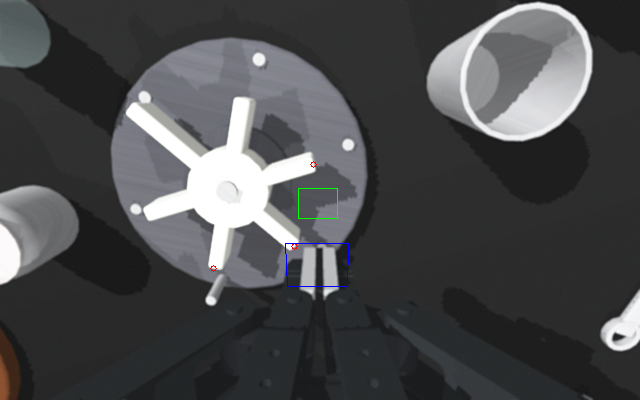

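```bash
python3 -c "
from h import *
print(shift(pol(.056,-84,.152)),shift(pol(.056,-84,.058)))"
```

```text
[-0.    -0.027 -0.002] [ 0.47  -0.028 -0.001]
```

>>> carry_out:
  series:
    - [0,[0.1,-0.028,0],0]
    - [0,[0.2,-0.028,0],0]
    - [0,[0.3,-0.028,0],0]
    - [0,[0.38,-0.028,0],0]
    - [0,[0.43,-0.028,0],0]
    - [0,[0.465,-0.028,0],0]
    - [0,[0.465,-0.028,0],0]
    - [0,[0.465,-0.028,0],0]

```text
t: 3.85
position: [0.6014, -0.0801, 0.0581]
tcp_rot: [0.122, 0.697, 0.122, -0.696]
wrist_force: [0.4, 0.2, -0.6]
opening: 0.0001
```

```bash
python3 look.py a2; python3 -c "
from h import *
for a in range(-80,-14,6): print(a,shift(pol(.056,a,.058)))"
```

```text
[ 0.6013 -0.0801  0.0581] polar 0.0538 -84.0 4.0 [ 0.46  0.83 -0.04]
wrist axis px [188.36365776 254.15407001]
-80 [ 0.     0.015 -0.017]
-74 [ 0.     0.018 -0.046]
-68 [ 0.     0.019 -0.075]
-62 [ 0.     0.016 -0.104]
-56 [ 0.     0.01  -0.133]
-50 [ 0.     0.002 -0.161]
-44 [ 0.    -0.01  -0.188]
-38 [ 0.001 -0.024 -0.214]
-32 [ 0.001 -0.041 -0.238]
-26 [ 0.001 -0.06  -0.26 ]
-20 [ 0.001 -0.081 -0.28 ]
```

View pics/a2w.png

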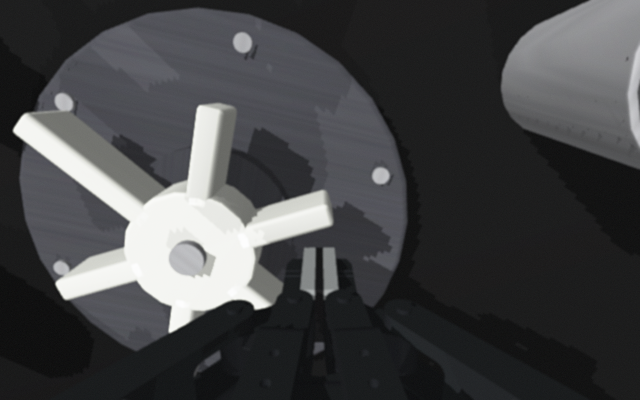

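View pics/a2.png

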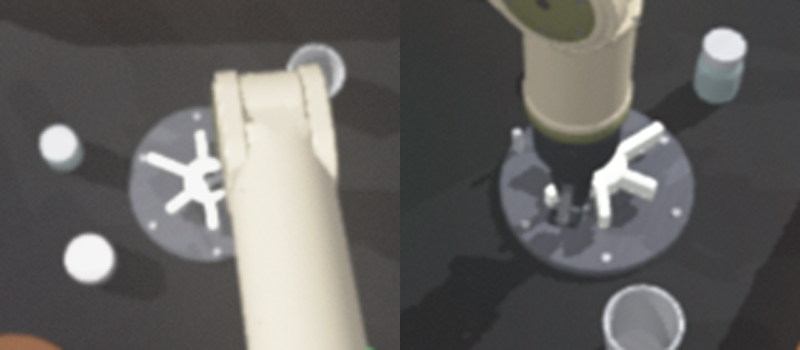

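>>> carry_out:
  series:
    - [0,[0,0.015,-0.017],0]
    - [0,[0,0.017,-0.032],0]
    - [0,[0,0.018,-0.046],0]
    - [0,[0,0.019,-0.06],0]
    - [0,[0,0.019,-0.075],0]
    - [0,[0,0.018,-0.09],0]
    - [0,[0,0.016,-0.104],0]
    - [0,[0,0.013,-0.118],0]
    - [0,[0,0.01,-0.133],0]
    - [0,[0,0.006,-0.147],0]
    - [0,[0,0.002,-0.161],0]
    - [0,[0,-0.004,-0.175],0]
    - [0,[0,-0.01,-0.188],0]

```text
t: 5.62
position: [0.6359, -0.0652, 0.0576]
tcp_rot: [0.122, 0.697, 0.122, -0.696]
wrist_force: [-1.0, 0.0, 0.1]
opening: 0.0
```

```bash
python3 look.py a3; python3 -c "
from h import *
for a in range(-44,-14,3): print(a,shift(pol(.056,a,.058)))"
```

```text
[ 0.6359 -0.0651  0.0576] polar 0.0556 -43.8 5.775 [ 0.   -0.03 -0.82]
wrist axis px [203.63549047 333.00431841]
-44 [-0.002  0.002  0.   ]
-41 [-0.002 -0.005 -0.013]
-38 [-0.002 -0.012 -0.026]
-35 [-0.002 -0.02  -0.038]
-32 [-0.002 -0.029 -0.05 ]
-29 [-0.002 -0.038 -0.061]
-26 [-0.002 -0.048 -0.072]
-23 [-0.002 -0.059 -0.082]
-20 [-0.002 -0.07  -0.092]
-17 [-0.002 -0.081 -0.101]
```

View pics/a3w.png

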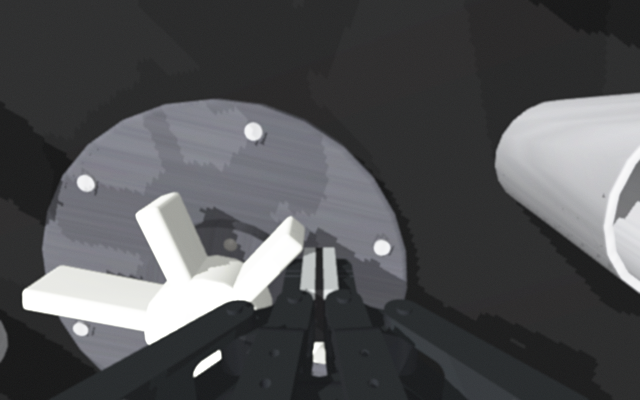

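View pics/a3.png

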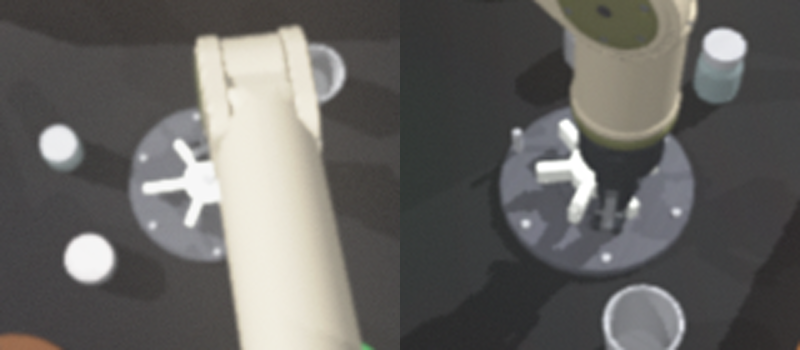

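The wheel has turned about 27° and the tooth sits against the fingertip. I'll go on in small steps.

>>> carry_out:
  series:
    - [0,[0,-0.002,-0.007],0]
    - [0,[0,-0.005,-0.013],0]
    - [0,[0,-0.009,-0.02],0]
    - [0,[0,-0.012,-0.026],0]
    - [0,[0,-0.016,-0.032],0]
    - [0,[0,-0.02,-0.038],0]
    - [0,[0,-0.02,-0.038],0]

```text
t: 6.65
position: [0.6413, -0.0589, 0.0575]
tcp_rot: [-0.122, -0.696, -0.122, 0.697]
wrist_force: [0.8, 0.5, 0.3]
opening: 0.0001
```

```bash
python3 look.py a4; python3 -c "
from h import *
for a in range(-35,-14,3): print(a,shift(pol(.056,a,.058)))"
```

```text
[ 0.6413 -0.0591  0.0575] polar 0.056 -35.5 6.8 [0.84 0.45 0.52]
wrist axis px [213.38283865 346.35694699]
-35 [-0.003 -0.001 -0.002]
-32 [-0.003 -0.01  -0.014]
-29 [-0.003 -0.019 -0.025]
-26 [-0.003 -0.029 -0.036]
-23 [-0.003 -0.04  -0.046]
-20 [-0.003 -0.051 -0.056]
-17 [-0.003 -0.062 -0.065]
```

View pics/a4w.png

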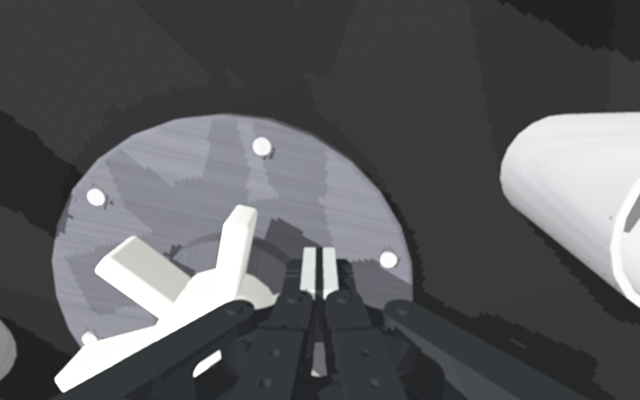

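View pics/a4.png

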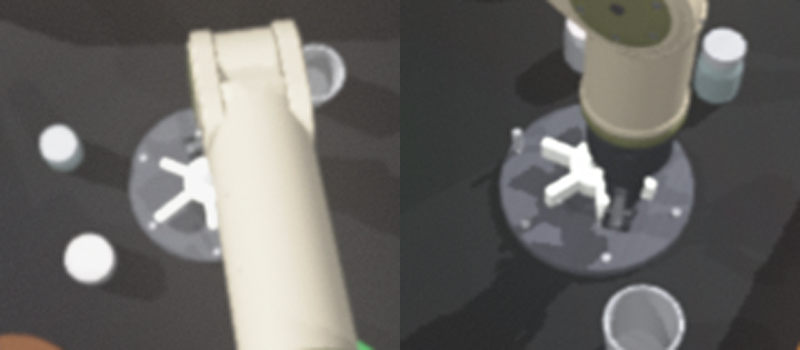

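It snapped: the long tooth now points at the 126° rivet, one click short. I'm lifting and going back over the starting gap.

>>> carry_out:
  series:
    - [0,[-0.05,0,0],0]
    - [0,[-0.15,0,0],0]
    - [0,[-0.3,0,0],0]
    - [0,[-0.4,0,0],0]
    - [0,[-0.4,0.021,0.1],0]
    - [0,[-0.4,0.021,0.209],0]
    - [0,[-0.4,0.021,0.209],0]
    - [0,[-0.4,0.021,0.209],0]

```text
t: 7.8
position: [0.6042, -0.077, 0.1383]
tcp_rot: [0.122, 0.697, 0.122, -0.696]
wrist_force: [1.3, 0.3, 0.1]
opening: -0.0001
```

```bash
python3 look.py a5; python3 -c "
from h import *
for z in (.135,.058): print(shift(pol(.055,-84,z)))
"
```

```text
[ 0.6041 -0.0767  0.1376] polar 0.0508 -80.5 7.95 [ 0.17  0.12 -0.28]
wrist axis px [238.20740072 202.33692705]
[0.013 0.017 0.02 ]
[0.398 0.017 0.021]
```

View pics/a5w.png

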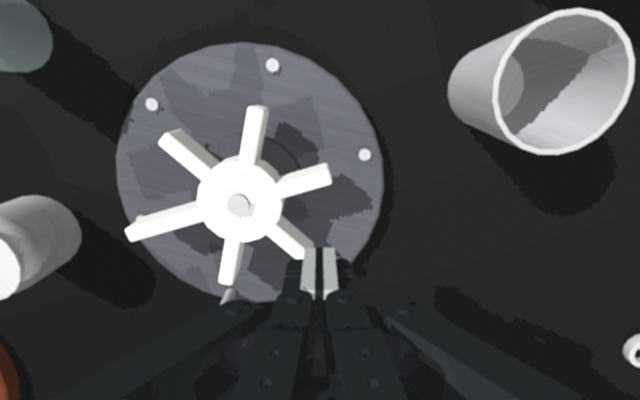

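The long tooth is one position short of the post (post at (232,295), tip at (130,235)). The axis is at (239,204) against a predicted (238,202), so the tally hasn't moved. I'm repeating the same flick.

>>> carry_out:
  series:
    - [0,[0,0.017,0.02],0]
    - [0,[0.1,0.017,0.02],0]
    - [0,[0.2,0.017,0.02],0]
    - [0,[0.28,0.017,0.02],0]
    - [0,[0.34,0.017,0.02],0]
    - [0,[0.395,0.017,0.02],0]
    - [0,[0.395,0.017,0.02],0]
    - [0,[0.395,0.017,0.02],0]

```text
t: 8.95
position: [0.6013, -0.0818, 0.059]
tcp_rot: [0.122, 0.697, 0.122, -0.696]
wrist_force: [0.0, -0.7, 0.5]
opening: -0.0001
```

```bash
python3 look.py a6; python3 -c "
from h import *
for a in range(-80,-28,6): print(a,shift(pol(.056,a,.058)))"
```

```text
[ 0.6014 -0.0819  0.0592] polar 0.0556 -84.2 9.1 [-0.95  0.17  0.29]
wrist axis px [185.13474407 251.75339144]
-80 [ 0.006  0.006 -0.019]
-74 [ 0.006  0.01  -0.048]
-68 [ 0.006  0.01  -0.078]
-62 [ 0.006  0.008 -0.107]
-56 [ 0.006  0.002 -0.136]
-50 [ 0.006 -0.007 -0.164]
-44 [ 0.006 -0.018 -0.191]
-38 [ 0.006 -0.032 -0.216]
-32 [ 0.006 -0.049 -0.24 ]
```

View pics/a6w.png

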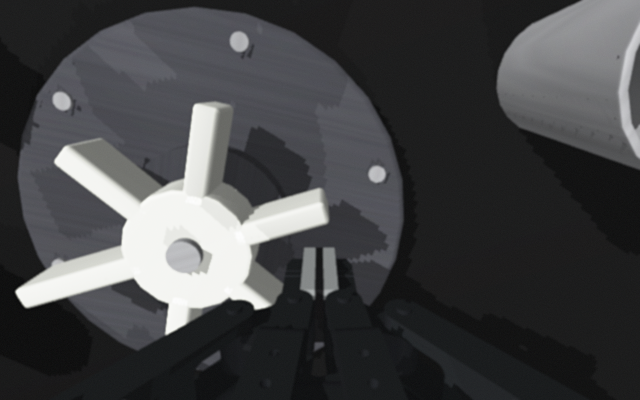

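The fingertip is in the gap as before. Pushing again, and stopping at the same place (−36°).

>>> carry_out:
  series:
    - [0,[0,0.006,-0.019],0]
    - [0,[0,0.008,-0.034],0]
    - [0,[0,0.01,-0.048],0]
    - [0,[0,0.01,-0.063],0]
    - [0,[0,0.01,-0.078],0]
    - [0,[0,0.009,-0.093],0]
    - [0,[0,0.008,-0.107],0]
    - [0,[0,0.005,-0.122],0]
    - [0,[0,0.002,-0.136],0]
    - [0,[0,-0.002,-0.15],0]
    - [0,[0,-0.007,-0.164],0]
    - [0,[0,-0.012,-0.178],0]
    - [0,[0,-0.018,-0.191],0]
    - [0,[0,-0.022,-0.198],0]
    - [0,[0,-0.025,-0.204],0]
    - [0,[0,-0.029,-0.21],0]
    - [0,[0,-0.033,-0.216],0]
    - [0,[0,-0.037,-0.222],0]
    - [0,[0,-0.04,-0.227],0]
    - [0,[0,-0.04,-0.227],0]

```text
t: 11.6
position: [0.6408, -0.0587, 0.0585]
tcp_rot: [-0.122, -0.696, -0.122, 0.696]
wrist_force: [1.1, 0.6, -0.7]
opening: -0.0001
```

```bash
python3 look.py a7
```

```text
[ 0.6408 -0.0588  0.0585] polar 0.0554 -35.6 11.75 [ 0.99 -0.28 -0.14]
wrist axis px [215.00793451 344.07115415]
```

View pics/a7w.png

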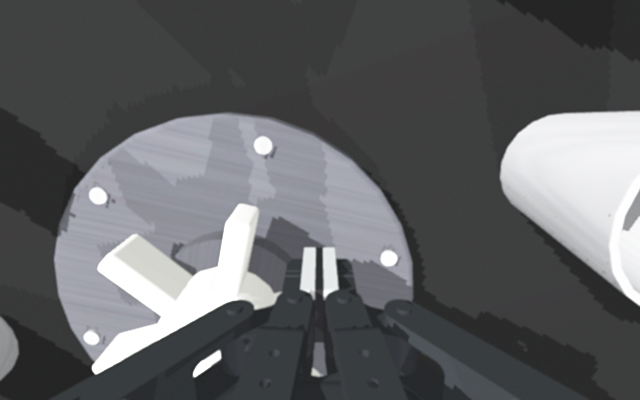

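View pics/a7.png

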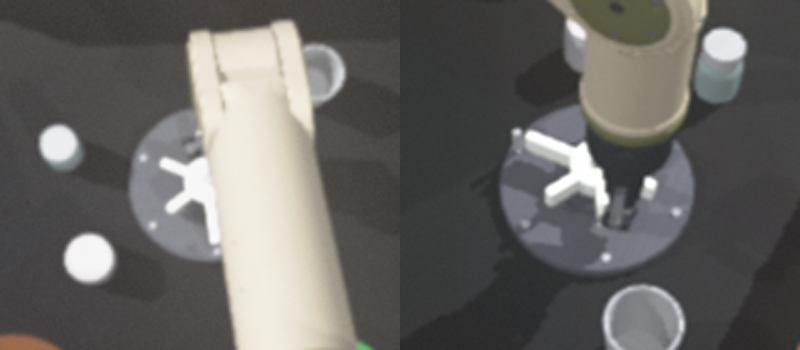

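In the scene view the long tooth now points at the post. I'm lifting straight up and backing off for a clear look.

>>> carry_out:
  series:
    - [0,[-0.05,0,0],0]
    - [0,[-0.15,0,0],0]
    - [0,[-0.3,0,0],0]
    - [0,[-0.5,0,0],0]
    - [0,[-0.8,0,0],0]
    - [0,[-0.9,0,0],0]
    - [0,[-0.9,0.5,0.3],0]
    - [0,[-0.9,0.8,0.6],0]
    - [0,[-0.9,0.9,0.9],0]
    - [0,[-0.9,0.9,0.9],0]
    - [0,[-0.9,0.9,0.9],0]
    - [0,[-0.9,0.9,0.9],0]

```text
t: 13.25
position: [0.5328, -0.29, 0.24]
tcp_rot: [0.122, 0.697, 0.121, -0.696]
wrist_force: [-0.5, 1.2, -0.7]
opening: -0.0001
```

```bash
python3 look.py a8; python3 - <<'E'
from h import *
print(manip.sense()["dq"].round(3))
a=cv2.imread("pics/top0.png");b=manip.read_camera("top")["frame"]; d=cv2.absdiff(a,b).max(2)[120:260,160:460];print(d.shape)
cv2.imwrite("pics/d8.png",cv2.resize(np.hstack([b[120:250,160:460]]),None,fx=2.6,fy=2.6))
E
```

```text
[ 0.5343 -0.2872  0.2391] polar 0.2678 -103.3 13.4 [ 0.37 -0.11 -0.28]
wrist axis px [33.29903093 -4.1936605 ]
[-0.008  0.006  0.001  0.004  0.003 -0.002  0.002]
(140, 300)
```

View pics/a8.png

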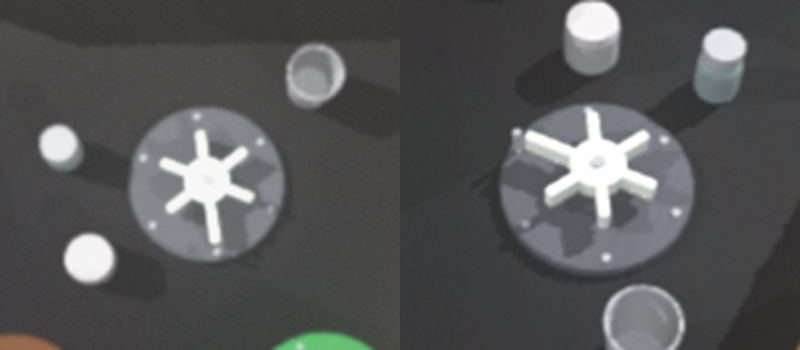

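View pics/d8.png

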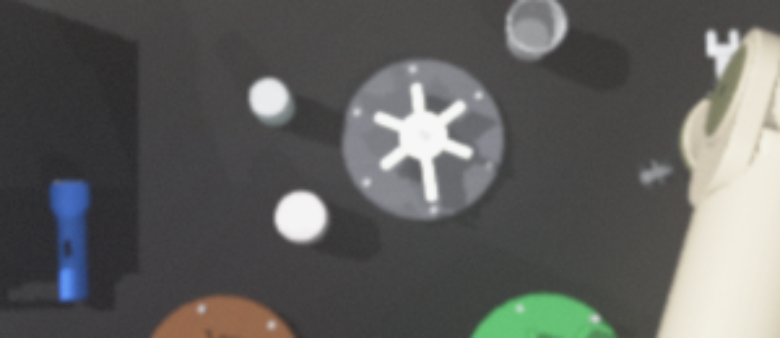

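Both views show the long tooth pointing at the post, the tally and nearby things in place, and the hand clear. Handing in.

```bash
python3 -c "
from plant import manip
print(manip.sign_off())"
```

```text
the job is handed in; nothing more can be done
None
```

The tally is reset: the long tooth now rests pointing at the steel post. I've handed the job in, and it gave no verdict.

- **What I did:** the wheel started two clicks short. I gave it two gentle anticlockwise flicks with the closed fingertips and checked by camera after the first that it was exactly one click short. I then lifted the hand clear, finishing at about 13.4 s of the 64 s allowed.
- **Final checks:** the top and scene pictures show the long tooth in line with the post. The tally, jar, dabba, tumbler and torch show no visible shift. The force readings I took stayed around 1 N, which is sensor noise level, though I only read them at the end of each move.
- **Not fully checked:** I judged the final positions by eye rather than measuring them. The arm hid part of the spanner and the pliers in the last top picture, but nothing went near them at working height.

No checks failed or disagreed.

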